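# Mark a tool pack and file it in the dispatch drawer

### The arm

A 6-joint arm with a two-finger parallel gripper is mounted at the origin on the work surface. World frame = base frame: x ahead of the robot, y to its left, z up, the work surface at z = 0. Lengths are in m, angles in rad, forces in N, time in s.
With the tool pointing down it reaches from about 0.4 to 0.825 m from the base axis. Payload 7 kg.
Tool frame: the origin (TCP) lies on the centre line of the jaws, within the pads' length; the fingertips stand 22 mm ahead of it and the grasp point (between the pads) lies 3 mm ahead of it; z points along the fingers, y is the line along which they close (so a half turn about z gives the same grasp; the last joint's range is limited). The gripper opens to 88 mm and grips with 3 to 60 N. Pads are 19 mm wide; open, the fingers measure 130 mm over their backs; the gripper's body (78 mm by 193 mm) begins 47 mm behind the grasp point.
Start: joints at [-1.001, 0.359, 0.012, 0, -1.224, -0.288], TCP at [0.188, -0.648, 0.249] pointing down, gripper open.
Joint ranges: [-3.07, 3.07], [-1.43, 2.12], [-1.02, 1.25], [-3.03, 1.67], [-3.05, -0], [-3.03, 3.03]. Speed limits (rad/s): [2.39, 2.39, 3.01, 3.14, 3.14, 3.14].

### API

Orientations are given as [roll, pitch, yaw] about the fixed x, y, z axes, in that order (R = Rz(yaw) Ry(pitch) Rx(roll)).
In Python, from station import arm gives the robot as it stands.
- The arm moves only by the tool arm_command, never from a script. Its argument "series" is one flat list of numbers, 7 for each row, row after row: the turn, a rotation vector about the tool's x, y, z each as a share of 90 degrees, from -1 to 1, then the shift along the tool's x, y, z each as a share of 0.1 m, from -1 to 1, then the opening, from 0 (shut) to 1 (fully open). A call has 1 to 8 rows; each row is the pose to reach, as a shift and turn from the pose commanded when the call began, along the tool's axes at that moment; what a row does not reach only later rows make up. A row lasts 1/8 s, in which the tool goes at most 62.5 mm and 10.7 degrees, less where a joint would pass 70% of its speed; a pose out of reach is approached as far as the arm can. A call with a number of a shift or a turn outside -1 to 1 is refused whole. A call with a gripper value outside its range is refused whole. The fingers move at their own pace and stop on an object; "force" is the grip in N (left out, the last holds). Time passes only in rows, so rows that repeat a pose let the fingers close. It gives the time, the measured TCP pose, the force, the opening and the grip force at its end, in the units of the state.
- arm.get_state(): the state, without advancing time (a new reading comes with each control period).
- arm.grab_frame(name): name is "scene" or "top" or "wrist"; returns the picture (400x640x3 uint8, blue, green, red); there is no depth.
- arm.camera_model(name): a dict with "fovy" (degrees; the focal length in pixels is half the picture's height over the tangent of half this angle, whatever the lens; pixels are square), "cx", "cy" (the principal point, pixels), "pose" (4x4, takes a point from camera to world coordinates). Camera axes: x right, y down, z forward; pixel columns grow to the right and rows downward; lengths in m; the calibration is good to about 2 mm. A picture is of the moment at which its call begins: read the wrist's pose just before it. camera_model takes no time and is no camera call; for the wrist camera it gives the pose at the moment of the call.
- arm.job_done(): hands the job in; it is judged then, once.
The state is a dict: "t": time; "q": joint angles; "qd": joint speeds; "joint_efforts": joint torques, N m; "eef_pos": TCP position; "ee_rot": TCP orientation; "force": force on the tool from outside, world axes, zero at the start; "moment": the same for the moment, N m; "width": finger opening in m; "gripper_force": force on a finger pad.
Only numpy, scipy, OpenCV 4.12 (cv2) and the standard library are available. Lean on these libraries where they do the work, as an engineer would, in place of code of your own. Each camera call takes 0.05 s, during which the arm holds its last target. There are 200 camera calls.

### The job

Take the tool pack with the blue lid and, keeping hold of it upright, press its base down on the middle of the marker's orange sprung pad until the pad is fully down, and hold it there for about a second. Then stand the pack upright in the open drawer, setting it down gently rather than dropping it, and slide the drawer fully shut without toppling the pack. Leave the other two packs and the brush where they are.

Things in the scene. Friction and masses are not known exactly. Their poses are not given: they have to be found in the camera images.
- pack_blue: tool pack with a blue screw lid: upright closed cylinder, 48 mm diameter, 85 mm tall, bronze-brown with a paper band below and a 28 mm tall blue lid above; about 0.16 kg. Origin: centre of its underside, z up along its axis. The pack to mark and file; it may stand at any of the three pack places.
- pack_white: tool pack with a white screw lid: upright closed cylinder, 48 mm diameter, 85 mm tall, bronze-brown with a paper band below and a 28 mm tall white lid above; about 0.16 kg. Origin: centre of its underside, z up along its axis. Bystander.
- pack_yellow: tool pack with a yellow screw lid: upright closed cylinder, 48 mm diameter, 85 mm tall, bronze-brown with a paper band below and a 28 mm tall yellow lid above; about 0.16 kg. Origin: centre of its underside, z up along its axis. Bystander.
- brush: small bench brush lying on the table near the robot, about 160 mm long and less than 30 mm high. Origin under its middle, x along its length. Bystander.
- marker: lot-code marker: grey box 170 x 150 mm, deck 44 mm above the table, with a blue console ridge 45 mm wide, 72 mm high, along its far edge. It is fixed. Origin: on the table, 10 mm beyond the pad's axis along its own +x; the box spans x -70..100 mm, y -75..75 mm; the console spans x 55..100 mm.
- pad_top (a point): centre of the top face of the marker's orange round sprung pad, 64 mm diameter; 60 mm above the table when up, 46 mm when fully down (2 mm above the deck); moves with the pad. z up.
- pad (a joint): travel of the pad in m: 0 up, 0.014 fully down on its stop. The spring pushes back with 4 N at the start of travel and 13 N at the bottom, so it does not sink under the pack's weight.
- cabinet_drawer0 (a joint): opening of the drawer in m: 0 shut, up to 0.15; it starts 0.115 to 0.14 open and slides with about 1 N of friction.
- cabinet: fixed grey steel cabinet on the table, 220 mm deep (x), 220 mm wide (y), 130 mm high, one drawer with blue front facing the robot. Origin: centre of its underside; its x axis points from the front into the cabinet, the drawer opens along its -x. The front face is at x -110 mm.
- cabinet_drawer0_handle (a point): middle of the drawer's steel bar handle, 92 mm above the table, 35 mm in front of the drawer front's outer face; the bar is 110 mm long along its y and about 10 mm thick. x points into the cabinet (push this way to shut). Moves with the drawer.
- drawer_spot (a point): point on the drawer's inner floor (22 mm above the table), on its centre line, 52 mm behind the inner face of the drawer's front wall; a good place for the pack. x points into the cabinet, moves with the drawer. Inside, the drawer is 178 mm wide (y) and 175 mm long; side walls reach 108 mm, the drawer front 117 mm, the cabinet top's underside 118 mm above the table.

How it is judged:
On the way, in this order (a step that is already met when the one before it is completed fails the run):
1. the held blue-lidded pack presses the pad fully down, upright and on the middle of the pad, for half a second (value of joint pad above 0.0125 m and horizontal distance between pack_blue and pad_top below 0.01 m and z of pack_blue in the frame of pad_top below 0.004 m and angle between pack_blue's own z axis and vertical below 0.1 rad and contact force between pack_blue and the fingers above 1 N), for 0.5 s.
2. the pack stands upright on the drawer's floor, let go, the drawer still open (x of pack_blue in the frame of drawer_spot between -0.03 and 0.11 m and y of pack_blue in the frame of drawer_spot between -0.07 and 0.07 m and z of pack_blue in the frame of drawer_spot between -0.005 and 0.005 m and angle between pack_blue's own z axis and vertical below 0.1 rad and linear speed of pack_blue below 0.02 m/s and contact force between pack_blue and the fingers below 0.1 N and value of joint cabinet_drawer0 above 0.02 m), for 0.2 s.
At the end, for the whole second after the job is handed in: The drawer is shut to within 6 mm; the blue-lidded pack stands upright (within 0.1 rad) at rest on the drawer's floor, released; the pad is back up (within 3 mm); the other packs and the brush are within 30 mm of where they started (value of joint cabinet_drawer0 below 0.006 m and x of pack_blue in the frame of drawer_spot between -0.03 and 0.11 m and y of pack_blue in the frame of drawer_spot between -0.07 and 0.07 m and z of pack_blue in the frame of drawer_spot between -0.005 and 0.005 m and angle between pack_blue's own z axis and vertical below 0.1 rad and linear speed of pack_blue below 0.02 m/s and contact force between pack_blue and the fingers below 0.1 N and value of joint pad below 0.003 m and distance of each of pack_white, pack_yellow, brush from where it was at the start of the episode below 0.03 m); the robot touches nothing.
It fails at once if the white-lidded pack is moved more than 30 mm or tipped over (distance of pack_white from where it was at the start of the episode above 0.03 m or angle between pack_white's own z axis and vertical above 0.4 rad).
It fails at once if the yellow-lidded pack is moved more than 30 mm or tipped over (distance of pack_yellow from where it was at the start of the episode above 0.03 m or angle between pack_yellow's own z axis and vertical above 0.4 rad).
It fails at once if the brush is moved more than 30 mm (distance of brush from where it was at the start of the episode above 0.03 m).
It fails at once if the blue-lidded pack is dropped (falls free by more than about 25 mm) (contact force between pack_blue and the fingers below 0.1 N and linear speed of pack_blue above 0.7 m/s).
It also fails if it takes over 69 s, if anything falls off the work surface, if the arm or the gripper's body presses on something with over 40 N, if the wrist force passes 120 N, or if a joint passes its speed limit or range.

## Working session

There is one attempt and no reset: what is moved stays moved. The work goes in short steps, Python scripts to look and compute and a tool call to move; the robot and the scene stay as the last step left them, time stands still between calls to the robot, and variables do not carry over. Pictures are saved under pics/ and viewed, at most 10 in all, crops included, and the job is handed in when it is done.

Besides the shell and the picture viewer there is one more tool, called as a command line: name --argument value ..., lists and objects as JSON in quotes. arm_command: Moves the arm, as the interface text tells. Its arguments: {"type":"object","properties":{"series":{"type":"array"},"force":{"type":"number"}},"required":["series"]}

```bash
mkdir -p pics
python3 - <<'E'
from station import arm
import cv2,numpy as np
np.set_printoptions(precision=4,suppress=True)
s=arm.get_state();print(s)
for n in("scene","top"):
    cv2.imwrite(f"pics/{n}0.png",arm.grab_frame(n))
    print(n,arm.camera_model(n))
E
```

```text
{'t': 0.0, 'q': array([-1.0009,  0.3594,  0.0111, -0.0004, -1.2241, -0.2881]), 'qd': array([ 0.0006, -0.0004, -0.0009, -0.0007,  0.0007, -0.0005]), 'joint_efforts': array([  0.0005, -58.2722,  29.3038,   6.9971,   0.0067,  -0.0001]), 'eef_pos': array([ 0.1876, -0.6479,  0.2476]), 'ee_rot': array([ 3.14  , -0.0001, -2.8599]), 'force': array([-0.2512,  0.3042, -0.0002]), 'moment': array([-0.0291, -0.0179, -0.0189]), 'gripper_force': 0.0, 'width': 0.08741022611908797}
scene {'fovy': 52.84925139336596, 'cx': 321.01856632613004, 'cy': 200.12873114790975, 'pose': array([[ 0.7841,  0.4699, -0.4054,  0.9228],
       [ 0.6206, -0.5976,  0.5077, -0.4517],
       [-0.0037, -0.6497, -0.7602,  0.8062],
       [ 0.    ,  0.    ,  0.    ,  1.    ]])}
top {'fovy': 52.4759293029274, 'cx': 322.3417753046805, 'cy': 198.96661480931394, 'pose': array([[ 0.0178, -0.9956,  0.0919,  0.4692],
       [-0.9998, -0.0189, -0.0108,  0.0435],
       [ 0.0125, -0.0917, -0.9957,  0.9689],
       [ 0.    ,  0.    ,  0.    ,  1.    ]])}
```

View pics/top0.png

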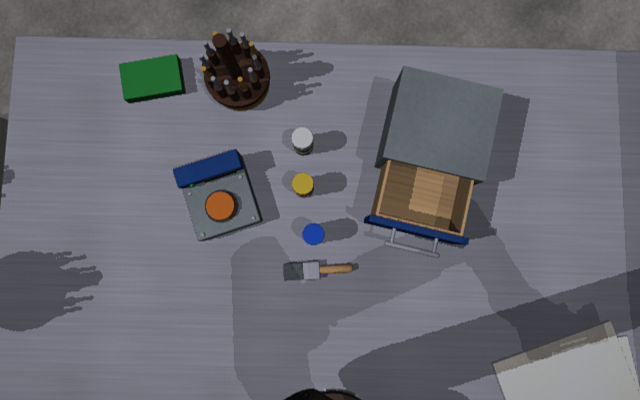

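View pics/scene0.png

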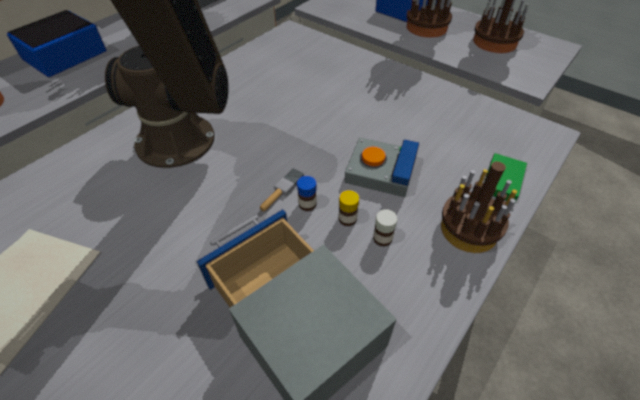

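The top view shows the blue lid at about (313,234), yellow at (303,184), white at (302,138), the orange pad at (220,206), and the brush at (318,270). The drawer is open with its handle from about (388,243) to (438,254). Next I'll measure these from the two views.

```bash
cat > h.py <<'E'
import cv2,numpy as np
from scipy.optimize import least_squares
from station import arm
np.set_printoptions(precision=4,suppress=True)
def fpx(m): return 200/np.tan(np.radians(m["fovy"]/2))
def proj(m,P):
    T=np.linalg.inv(m["pose"]);p=np.atleast_2d(P)@T[:3,:3].T+T[:3,3]
    return p[:,:2]/p[:,2:]*fpx(m)+[m["cx"],m["cy"]]
def ray(m,uv,z):
    d=m["pose"][:3,:3]@np.array([(uv[0]-m["cx"])/fpx(m),(uv[1]-m["cy"])/fpx(m),1]);o=m["pose"][:3,3]
    return o+d*(z-o[2])/d[2]
def cen(c):
    M=cv2.moments(c);return np.array([M["m10"],M["m01"]])/M["m00"]
def blob(img,lo,hi,near):
    mk=cv2.inRange(cv2.cvtColor(img,cv2.COLOR_BGR2HSV),lo,hi)
    n,l,st,c=cv2.connectedComponentsWithStats(mk)
    i=min((i for i in range(1,n) if st[i,4]>40),key=lambda i:np.hypot(*(c[i]-near)))
    return c[i],st[i,4]
def hullc(m,x,y,r,z0,z1):
    a=np.linspace(0,2*np.pi,60);P=[np.c_[x+r*np.cos(a),y+r*np.sin(a),a*0+z] for z in(z0,z1)]
    h=cv2.convexHull(proj(m,np.vstack(P)).astype(np.float32));return cen(h),cv2.contourArea(h)
def loc(m,c,r,z0,z1):
    s=least_squares(lambda p:hullc(m,p[0],p[1],r,z0,z1)[0]-c,ray(m,c,z1)[:2]).x
    return s,hullc(m,*s,r,z0,z1)[1]
E
python3 - <<'E'
from h import *
B=dict(blue=((105,120,40),(130,255,255),.024,.057,.085),yellow=((20,140,60),(35,255,255),.024,.057,.085),orange=((3,160,80),(17,255,255),.032,.05,.06))
N=dict(scene=dict(blue=(307,186),yellow=(348,200),orange=(373,157)),top=dict(blue=(313,234),yellow=(303,184),orange=(220,206)))
for n in N:
    img=cv2.imread(f"pics/{n}0.png");m=arm.camera_model(n)
    for k,v in N[n].items():
        lo,hi,r,z0,z1=B[k];c,a=blob(img,lo,hi,v);print(n,k,c,a,*loc(m,c,r,z0,z1))
img=cv2.imread("pics/top0.png")
cv2.imwrite("pics/topcrop.png",np.hstack([cv2.resize(img[50:270,355:515],None,fx=2.5,fy=2.5,interpolation=2),cv2.resize(img[140:250,165:270],None,fx=3.5,fy=5,interpolation=2)])) if 0 else cv2.imwrite("pics/topcrop.png",cv2.resize(img[55:265,360:520],None,fx=2.8,fy=2.8,interpolation=2))
m=arm.camera_model("top")
for uv in [(174,166),(239,151),(260,219),(198,240)]: print("marker",ray(m,uv,.05))
for uv in [(283,270),(353,268)]: print("brush",ray(m,uv,.02))
E
```

```text
scene blue [306.1512 185.7326] 344 [0.4741 0.0545] 364.7455335543491
scene yellow [348.5531 200.9591] 367 [0.5842 0.078 ] 391.6684509678744
scene orange [373.0861 156.0111] 360 [0.5351 0.2607] 366.8494260641746
top blue [313.0239 233.8457] 376 [0.4745 0.0528] 385.1193734407425
top yellow [302.3622 183.6459] 370 [0.5851 0.0787] 398.2749781620223
top orange [219.722 205.248] 633 [0.535  0.2641] 665.7748524507042
marker [0.6231 0.3732 0.05  ]
marker [0.6609 0.2266 0.05  ]
marker [0.5059 0.1736 0.05  ]
marker [0.4563 0.3109 0.05  ]
brush [0.3904 0.1211 0.02  ]
brush [ 0.3977 -0.0406  0.02  ]
```

View pics/topcrop.png

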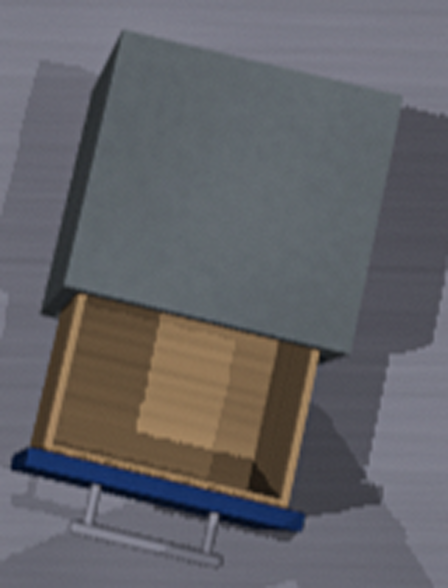

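The crop shows the cabinet top corners at crop pixels (123,32), (400,97), (345,352) and (65,290). The drawer front runs from (28,450) to (303,515) and the handle bar from (72,526) to (220,563). I'll fit the cabinet pose and drawer opening from these.

Run:
```python
from h import *
m=arm.camera_model("top")
px=np.array([(123,32),(400,97),(345,352),(65,290),(28,450),(303,515),(72,526),(220,563)])/2.8+[360,55]
def pts(p):
    x,y,a,d=p
    L=np.array([(.11,.11,.13),(.11,-.11,.13),(-.11,-.11,.13),(-.11,.11,.13)])
    h=np.array([(-.11-d-.035-w,s*.055,.092) for s,w in((1,.018),(-1,.018))])
    P=np.vstack([L,h]);c,s=np.cos(a),np.sin(a)
    return np.c_[x+c*P[:,0]-s*P[:,1],y+s*P[:,0]+c*P[:,1],P[:,2]]
use=[0,1,2,3,6,7]
r=least_squares(lambda p:(proj(m,pts(p))-px[use]).ravel(),[.65,-.2,-.2,.13])
x,y,a,d=r.x;print(r.x);print(r.fun.reshape(-1,2))
for i in(4,5):print("front",ray(m,px[i],.117))
h=[ray(m,px[i],.095) for i in(6,7)];H=(h[0]+h[1])/2;print("handle",h,H,np.linalg.norm(h[0]-h[1]))
cx=np.array([np.cos(a),np.sin(a)]);print("local handle",(H[:2]-[x,y])@cx,(H[:2]-[x,y])@[-cx[1],cx[0]])
for i in(4,5):
    q=ray(m,px[i],.117)[:2]-[x,y];print("front local",q@cx,q@[-cx[1],cx[0]])
# inner face of the front wall's top, crop px
for c in((50,443),(283,508)):
    q=ray(m,np.array(c)/2.8+[360,55],.108)[:2]-[x,y];print("inner local",q@cx,q@[-cx[1],cx[0]])
```

```text
[ 0.7129 -0.2195 -0.2149  0.1115]
[[-0.0626 -3.7264]
 [ 1.0708 -3.5603]
 [ 0.8063  4.4824]
 [-1.5912  2.4567]
 [ 1.4159  0.669 ]
 [-1.5963 -0.688 ]]
front [ 0.5144 -0.0666  0.117 ]
front [ 0.4694 -0.2734  0.117 ]
handle [array([ 0.4579, -0.1036,  0.095 ]), array([ 0.4317, -0.2172,  0.095 ])] [ 0.4448 -0.1604  0.095 ] 0.1165432315106421
local handle -0.2745445292040048 0.0005163350215063496
front local -0.22659581646739288 0.10699573005276176
front local -0.22639930308874034 -0.10459232281167376
inner local -0.21681873815265892 0.09084469527811496
inner local -0.22401631248302212 -0.09200094628960738
```

arm_command --series '[0,0,0.12,-0.4,0.5,0,1,0,0,0.23,-0.8,1,0,1,0,0,0.32,-0.8,1,0,1,0,0,0.32,-0.8,1,0,1]'

```text
t: 0.6
eef_pos: [0.2371, -0.5295, 0.2488]
ee_rot: [-3.141, 0.0, 2.923]
force: [-0.6, -0.7, -0.5]
width: 0.0877
gripper_force: 0.0
```

arm_command --series '[0,0,0,-0.1,0.5,0,1,0,0,0,-0.2,1,0,1]'

```text
t: 0.85
eef_pos: [0.278, -0.4367, 0.2478]
ee_rot: [3.141, -0.001, 2.922]
force: [0.5, 0.9, 0.5]
width: 0.0875
gripper_force: 0.0
```

arm_command --series '[0,0,0,-0.1,0.5,0,1,0,0,0,-0.2,1,0,1]'

```text
t: 1.1
eef_pos: [0.3199, -0.343, 0.2483]
ee_rot: [3.142, -0.0, 2.923]
force: [0.7, -0.1, 0.5]
width: 0.0877
gripper_force: 0.0
```

arm_command --series '[0,0,0,-0.1,0.5,0,1,0,0,0,-0.2,1,0,1]'

```text
t: 1.35
eef_pos: [0.3615, -0.2497, 0.2485]
ee_rot: [-3.142, -0.0, 2.923]
force: [0.4, -0.4, -0.7]
width: 0.0876
gripper_force: 0.0
```

arm_command --series '[0,0,0,-0.1,0.5,0,1,0,0,0,-0.2,1,0,1]'

```text
t: 1.6
eef_pos: [0.4031, -0.1563, 0.2486]
ee_rot: [-3.142, 0.0, 2.924]
force: [0.7, -0.4, -0.5]
width: 0.0881
gripper_force: 0.0
```

arm_command --series '[0,0,0,-0.1,0.5,0,1,0,0,0,-0.2,1,0,1]'

```text
t: 1.85
eef_pos: [0.4446, -0.0629, 0.2486]
ee_rot: [-3.142, 0.0, 2.924]
force: [0.7, -0.9, -0.6]
width: 0.0877
gripper_force: 0.0
```

arm_command --series '[0,0,0,0,0.5,0,1,0,0,0,0,1,0,1,0,0,0,0,1,0,1,0,0,0,0,1,0,1]'

```text
t: 2.35
eef_pos: [0.4658, 0.0331, 0.2481]
ee_rot: [-3.141, -0.001, 2.923]
force: [1.1, 0.2, -0.7]
width: 0.0875
gripper_force: 0.0
```

Run:
```python
from h import *
m=arm.camera_model("wrist");img=arm.grab_frame("wrist");cv2.imwrite("pics/w1.png",img)
print(m["pose"]);v=proj(m,[.4743,.0537,.075])[0];print(v)
c,a=blob(img,(105,120,40),(130,255,255),v);print(c,a,*loc(m,c,.024,.057,.085))
```

```text
[[ 0.2179  0.932   0.2897  0.3859]
 [ 0.976  -0.2073 -0.0671  0.0512]
 [-0.0025  0.2974 -0.9548  0.3843]
 [ 0.      0.      0.      1.    ]]
[339.6704 185.5152]
[339.1063 183.9921] 1910 [0.4729 0.0533] 2021.295680677751
```

View pics/w1.png

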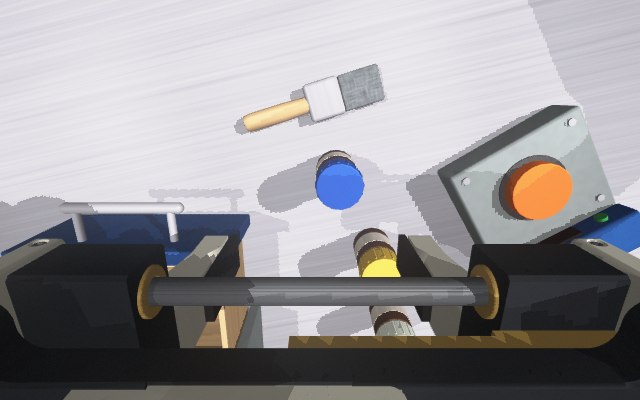

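The wrist view shows the blue lid at (339,184), which gives (0.473, 0.053) and agrees with the other cameras. The brush is clear of the fingers, and the orange pad is at (537,190).

arm_command --series '[0,0,0,-0.03,0.22,0,1,0,0,0,-0.03,0.22,0.5,1,0,0,0,-0.03,0.22,1,1,0,0,0,-0.03,0.22,1,1]'

```text
t: 2.9
eef_pos: [0.4715, 0.053, 0.1459]
ee_rot: [-3.137, -0.005, 2.92]
force: [0.3, 0.1, 1.5]
width: 0.0875
gripper_force: 0.0
```

Run:
```python
from h import *
img=cv2.imread("pics/w1.png");m=arm.camera_model("wrist")
m["pose"]=np.array([[ 0.2179,0.932,0.2897,0.3859],[0.976,-0.2073,-0.0671,0.0512],[-0.0025,0.2974,-0.9548,0.3843],[0,0,0,1]])
c,a=blob(img,(3,160,80),(17,255,255),(537,190));print(c,a,*loc(m,c,.032,.054,.06),*loc(m,c,.032,.06,.0601))
print(arm.get_state()["eef_pos"])
```

```text
[538.2645 189.6068] 3021 [0.531 0.261] 2915.241818772396 [0.5299 0.2593] 2718.9652472273447
[0.4715 0.053  0.1459]
```

arm_command --series '[0,0,0,-0.02,0,0.4,1,0,0,0,-0.02,0,0.6,1,0,0,0,-0.02,0,0.76,1,0,0,0,-0.02,0,0.76,1]'

```text
t: 3.4
eef_pos: [0.4763, 0.054, 0.0736]
ee_rot: [-3.142, 0.0, 2.921]
force: [0.4, 0.4, -0.3]
width: 0.0878
gripper_force: 0.0
```

arm_command --series '[0,0,0,0,0,0,0.4,0,0,0,0,0,0,0.4,0,0,0,0,0,0,0.3,0,0,0,0,0,0,0.3,0,0,0,0,0,0,0.3,0,0,0,0,0,0,0.3]' --force 35

```text
t: 4.15
eef_pos: [0.4755, 0.0538, 0.0727]
ee_rot: [-3.142, 0.0, 2.921]
force: [0.2, -1.1, 2.3]
width: 0.0476
gripper_force: 35.0
```

arm_command --series '[0,0,0,0,0,-0.2,0.3,0,0,0,0,0,-0.6,0.3,0,0,0,0,0,-1,0.3,0,0,0,0,0,-1,0.3]'

```text
t: 4.65
eef_pos: [0.4769, 0.0546, 0.1752]
ee_rot: [3.138, 0.004, 2.921]
force: [-0.6, 0.4, -2.3]
width: 0.0478
gripper_force: 35.0
```

arm_command --series '[0,0,0,0,0.25,0,0.3,0,0,0,0,0.6,0,0.3,0,0,0,0,1,0,0.3]'

```text
t: 5.03
eef_pos: [0.4966, 0.1518, 0.1712]
ee_rot: [-3.14, -0.002, 2.92]
force: [1.1, -0.5, -2.4]
width: 0.0475
gripper_force: 35.0
```

arm_command --series '[0,0,0,-0.05,0.4,0,0.3,0,0,0,-0.1,0.8,0,0.3,0,0,0,-0.13,1,0,0.3,0,0,0,-0.13,1,0,0.3,0,0,0,-0.13,1,0,0.3]'

```text
t: 5.65
eef_pos: [0.5312, 0.2452, 0.1717]
ee_rot: [-3.14, -0.001, 2.92]
force: [0.4, -1.3, -1.9]
width: 0.0473
gripper_force: 35.0
```

Run:
```python
from h import *
print(arm.get_state())
for n in("wrist","scene","top"):
    m=arm.camera_model(n);img=arm.grab_frame(n);cv2.imwrite(f"pics/{n}2.png",img)
    print(n,proj(m,[[.534,.262,.06],list(arm.get_state()["eef_pos"])]))
    if n=="wrist":print(m["pose"].tolist())
w=cv2.imread("pics/wrist2.png");s=cv2.imread("pics/scene2.png")
cv2.imwrite("pics/c2.png",np.hstack([cv2.resize(w[100:400,200:450],None,fx=1.5,fy=1.5),cv2.resize(s[80:230,280:430],(425,450),interpolation=2)]))
```

```text
{'t': 5.65, 'q': array([ 0.7663,  0.2746, -0.2952, -0.0004, -1.003 , -2.5581]), 'qd': array([-0.0055, -0.0145, -0.    ,  0.0025, -0.0005, -0.0017]), 'joint_efforts': array([  0.4363, -48.9673,  27.2962,   6.5233,  -0.0349,  -0.006 ]), 'eef_pos': array([0.5312, 0.2452, 0.1717]), 'ee_rot': array([-3.1402, -0.0014,  2.9203]), 'force': array([ 0.3538, -1.318 , -1.938 ]), 'moment': array([-0.1024,  0.0304,  0.0403]), 'gripper_force': 34.96459364891052, 'width': 0.04729897449957136}
wrist [[338.6677 199.8897]
 [317.542  273.4658]]
[[0.22033692633582058, 0.931621835516253, 0.2890197129647217, 0.45141526884062455], [0.9754186742379599, -0.20947851479338653, -0.06838977838695895, 0.26360944431552524], [-0.0031699906535477313, 0.2969840188112551, -0.9548771877733662, 0.30787715970105517], [0.0, 0.0, 0.0, 1.0]]
scene [[373.1546 154.0799]
 [372.8188 123.8262]]
top [[220.2174 205.5431]
 [215.0742 202.5657]]
```

View pics/c2.png

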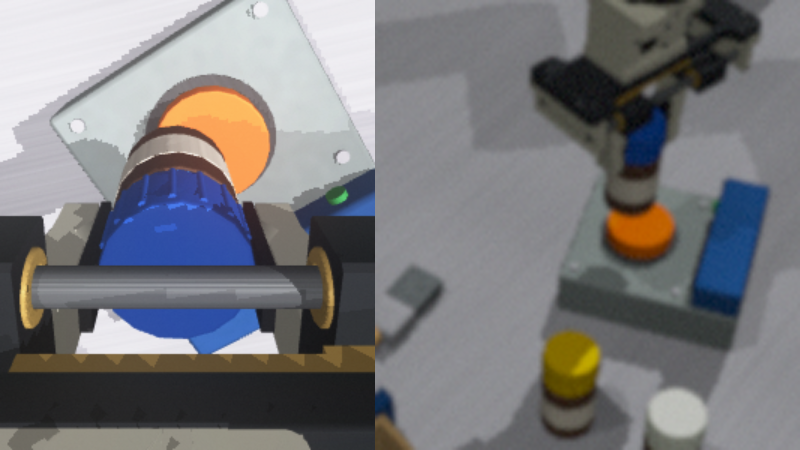

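The crop shows the pack held upright, offset up and left of the pad. The visible part of the orange disc reaches its right edge at about (384,203) in the wrist image. I'll refine the pad centre from that edge and from the top view.

Run:
```python
from h import *
m=arm.camera_model("wrist");img=cv2.imread("pics/wrist2.png")
mk=cv2.inRange(cv2.cvtColor(img,cv2.COLOR_BGR2HSV),(3,120,80),(20,255,255))
R=[]
for v in range(180,226):
    u=np.where(mk[v,330:420])[0]
    if len(u)>3:R.append(ray(m,(330+u.max()+.5,v),.06)[:2])
R=np.array(R)
f=least_squares(lambda p:np.hypot(*(R-p).T)-.032,[.534,.262],loss="soft_l1",f_scale=.001);print(len(R),f.x,np.abs(f.fun).max())
# top face circle's image area vs blob, first top image: fit with bare top face
t=cv2.imread("pics/top0.png");mt=arm.camera_model("top");c,a=blob(t,(3,120,80),(20,255,255),(220,206));print(c,a,loc(mt,c,.032,.06,.0601))
# pack held: blue lid in the wrist and top views, at its present height
z=arm.get_state()["eef_pos"][2]-.0727
```

```text
46 [0.5331 0.2641] 0.0005343347113694469
[219.4877 205.2224] 652 (array([0.5348, 0.2636]), 640.9845664734021)
```

arm_command --series '[0,0,0,0,0.1,0,0.3,0,0,0,0,0.19,0,0.3,0,0,0,0,0.19,0.1,0.3,0,0,0,0,0.19,0.2,0.3,0,0,0,0,0.19,0.3,0.3,0,0,0,0,0.19,0.36,0.3,0,0,0,0,0.19,0.36,0.3]'

```text
t: 6.68
eef_pos: [0.5358, 0.2643, 0.1359]
ee_rot: [-3.141, -0.001, 2.921]
force: [0.3, -0.9, -0.8]
width: 0.0476
gripper_force: 35.0
```

arm_command --series '[0,0,0,0,0,0.04,0.3,0,0,0,0,0,0.08,0.3,0,0,0,0,0,0.12,0.3,0,0,0,0,0,0.15,0.3,0,0,0,0,0,0.15,0.3]'

```text
t: 7.3
eef_pos: [0.5367, 0.2649, 0.1225]
ee_rot: [3.141, 0.001, 2.921]
force: [-1.3, -0.5, 8.1]
width: 0.0475
gripper_force: 35.0
```

arm_command --series '[0,0,0,0.01,-0.01,0.03,0.3,0,0,0,0.01,-0.01,0.05,0.3,0,0,0,0.01,-0.01,0.06,0.3,0,0,0,0.01,-0.01,0.06,0.3]'

```text
t: 7.8
eef_pos: [0.5366, 0.2648, 0.1185]
ee_rot: [3.139, 0.004, 2.922]
force: [-2.5, -1.7, 17.4]
width: 0.0475
gripper_force: 35.0
```

arm_command --series '[0,0,0,0,0,0.01,0.3,0,0,0,0,0,0.01,0.3,0,0,0,0,0,0.01,0.3,0,0,0,0,0,0.01,0.3,0,0,0,0,0,0.01,0.3,0,0,0,0,0,0.01,0.3,0,0,0,0,0,0.01,0.3,0,0,0,0,0,0.01,0.3]'

```text
t: 8.8
eef_pos: [0.5368, 0.2648, 0.1184]
ee_rot: [3.138, 0.004, 2.922]
force: [-4.5, -1.8, 24.2]
width: 0.0477
gripper_force: 35.0
```

Run:
```python
from h import *
s=arm.get_state();print(s["eef_pos"],s["force"])
for n in("scene","wrist"):cv2.imwrite(f"pics/{n}3.png",arm.grab_frame(n))
w=cv2.imread("pics/wrist3.png");s=cv2.imread("pics/scene3.png")
cv2.imwrite("pics/c3.png",np.hstack([cv2.resize(w[80:380,200:450],(375,450)),cv2.resize(s[100:210,315:425],(425,450),interpolation=2)]))
```

```text
[0.5368 0.2648 0.1184] [-4.4938 -1.7879 24.1815]
```

View pics/c3.png

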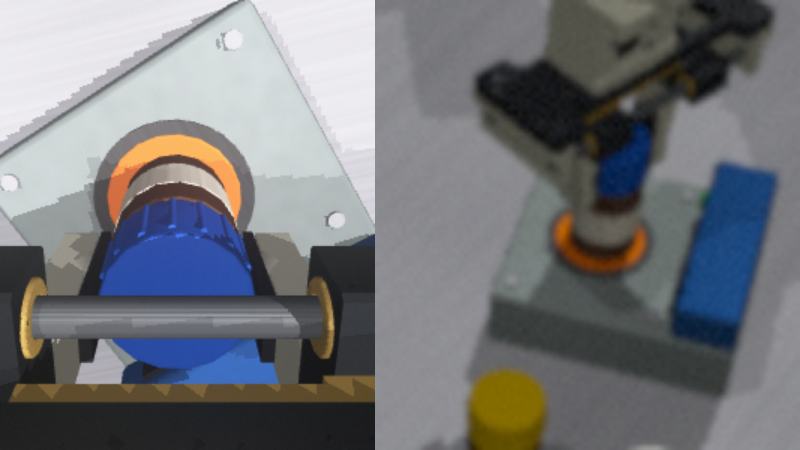

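The pack is centred on the fully sunk pad and upright, with a steady 24 N push. I'll lift off and carry it to the drawer.

arm_command --series '[0,0,0,0,0,-0.1,0.3,0,0,0,0,0,-0.25,0.3,0,0,0,0,0,-0.55,0.3,0,0,0,0,0,-0.85,0.3,0,0,0,0,0,-1,0.3]'

```text
t: 9.52
eef_pos: [0.5349, 0.264, 0.2158]
ee_rot: [3.141, 0.0, 2.921]
force: [0.0, 0.1, -2.3]
width: 0.0479
gripper_force: 35.0
```

arm_command --series '[0,0,0,-0.05,-0.2,-0.1,0.3,0,0,0,-0.15,-0.6,-0.1,0.3,0,0,0,-0.25,-1,-0.1,0.3]'

```text
t: 9.9
eef_pos: [0.5364, 0.159, 0.2236]
ee_rot: [-3.14, -0.002, 2.921]
force: [0.4, 0.4, -2.3]
width: 0.0475
gripper_force: 35.0
```

arm_command --series '[0,0,0,-0.12,-0.5,0,0.3,0,0,0,-0.25,-1,0,0.3]'

```text
t: 10.15
eef_pos: [0.5387, 0.0555, 0.2237]
ee_rot: [-3.141, -0.002, 2.921]
force: [0.9, 0.7, -1.7]
width: 0.0476
gripper_force: 35.0
```

arm_command --series '[0,0,0,-0.12,-0.5,0,0.3,0,0,0,-0.25,-1,0,0.3]'

```text
t: 10.4
eef_pos: [0.541, -0.0475, 0.2238]
ee_rot: [-3.141, -0.002, 2.92]
force: [1.0, 0.5, -2.5]
width: 0.0477
gripper_force: 35.0
```

arm_command --series '[0,0,0,-0.12,-0.4,0,0.3,0,0,0,-0.22,-0.8,0,0.3,0,0,0,-0.25,-1,0,0.3,0,0,0,-0.25,-1,0,0.3]'

```text
t: 10.9
eef_pos: [0.5434, -0.15, 0.2235]
ee_rot: [-3.141, -0.002, 2.918]
force: [0.4, 1.4, -2.7]
width: 0.0475
gripper_force: 35.0
```

arm_command --series '[0,0,0,-0.08,-0.15,0,0.3,0,0,0,-0.17,-0.31,0,0.3,0,0,0,-0.17,-0.31,0,0.3]'

```text
t: 11.28
eef_pos: [0.555, -0.1833, 0.2242]
ee_rot: [-3.141, -0.001, 2.92]
force: [0.4, 0.2, -1.5]
width: 0.0475
gripper_force: 35.0
```

Run:
```python
from h import *
s=arm.get_state();print(s["eef_pos"],s["force"])
for n in("top","wrist"):cv2.imwrite(f"pics/{n}4.png",arm.grab_frame(n))
w=cv2.imread("pics/wrist4.png");s=cv2.imread("pics/top4.png")
cv2.imwrite("pics/c4.png",np.hstack([cv2.resize(w[:,120:520],(450,450)),cv2.resize(s[120:270,350:470],(350,450),interpolation=2)]))
```

```text
[ 0.555  -0.1833  0.2242] [ 0.4227  0.248  -1.5223]
```

View pics/c4.png

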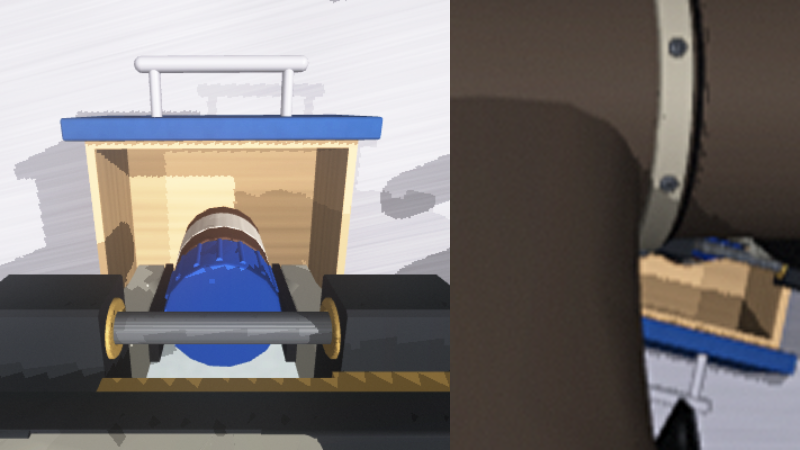

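The wrist view shows the pack centred between the drawer's side walls, clear of the front, and square to it. The handle runs from about (240,56) to (394,56) in the full wrist image. I'll lower the pack now.

arm_command --series '[0,0,0,0,0,0.15,0.3,0,0,0,0,0,0.4,0.3,0,0,0,0,0,0.65,0.3,0,0,0,0,0,0.85,0.3,0,0,0,0,0,1,0.3,0,0,0,0,0,1,0.3]'

```text
t: 12.12
eef_pos: [0.5537, -0.182, 0.1231]
ee_rot: [-3.141, -0.003, 2.921]
force: [0.7, -0.2, -2.4]
width: 0.0476
gripper_force: 35.0
```

arm_command --series '[0,0,0,0,0,0.1,0.3,0,0,0,0,0,0.18,0.3,0,0,0,0,0,0.24,0.3,0,0,0,0,0,0.26,0.3,0,0,0,0,0,0.26,0.3]'

```text
t: 12.75
eef_pos: [0.5546, -0.1823, 0.0985]
ee_rot: [-3.141, -0.0, 2.921]
force: [-0.0, -0.1, -2.1]
width: 0.0477
gripper_force: 35.0
```

arm_command --series '[0,0,0,0,0,0.01,0.3,0,0,0,0,0,0.02,0.3,0,0,0,0,0,0.03,0.3,0,0,0,0,0,0.03,0.3]'

```text
t: 13.25
eef_pos: [0.5546, -0.1822, 0.0955]
ee_rot: [3.142, -0.0, 2.921]
force: [-0.0, -0.1, -2.0]
width: 0.0477
gripper_force: 35.0
```

arm_command --series '[0,0,0,0,0,0.01,0.3,0,0,0,0,0,0.015,0.3,0,0,0,0,0,0.015,0.3]'

```text
t: 13.62
eef_pos: [0.5551, -0.1824, 0.0947]
ee_rot: [-3.142, 0.001, 2.921]
force: [-1.4, -0.8, 4.2]
width: 0.0476
gripper_force: 35.0
```

The pack is resting on the drawer floor. I'll open the fingers in steps, then rise.

arm_command --series '[0,0,0,0,0,0,0.6,0,0,0,0,0,0,0.7,0,0,0,0,0,0,0.9,0,0,0,0,0,0,0.9,0,0,0,0,0,0,0.9,0,0,0,0,0,0,0.9]'

```text
t: 14.38
eef_pos: [0.5546, -0.1822, 0.094]
ee_rot: [3.142, 0.0, 2.921]
force: [-0.3, 1.2, -0.2]
width: 0.0788
gripper_force: 0.0
```

arm_command --series '[0,0,0,0,0,-0.1,0.9,0,0,0,0,0,-0.4,0.9,0,0,0,0,0,-1,0.9,0,0,0,0,0,-1,0.9,0,0,0,0,0,-1,0.9]'

```text
t: 15.0
eef_pos: [0.5546, -0.1822, 0.1948]
ee_rot: [3.141, 0.001, 2.921]
force: [-0.0, -0.2, -0.4]
width: 0.0785
gripper_force: 0.0
```

Run:
```python
from h import *
s=arm.get_state();print(s["eef_pos"],s["ee_rot"])
m=arm.camera_model("wrist");img=arm.grab_frame("wrist");cv2.imwrite("pics/w5.png",img)
print(m["pose"].tolist())
print(proj(m,[[.4448,-.1604,.092],[.5535,-.1824,.107]]))
```

```text
[ 0.5546 -0.1822  0.1948] [3.141  0.0014 2.9206]
[[0.22009764168822105, 0.930758487870991, 0.29196860341377295, 0.4744253335821643], [0.9754771484821018, -0.20964949124392487, -0.06701808420411848, -0.1639554726244922], [-0.0011665815489392837, 0.2995592229881581, -0.9540769942778309, 0.33080294505508206], [0.0, 0.0, 0.0, 1.0]]
[[313.5433  51.259 ]
 [317.1138 209.3077]]
```

View pics/w5.png

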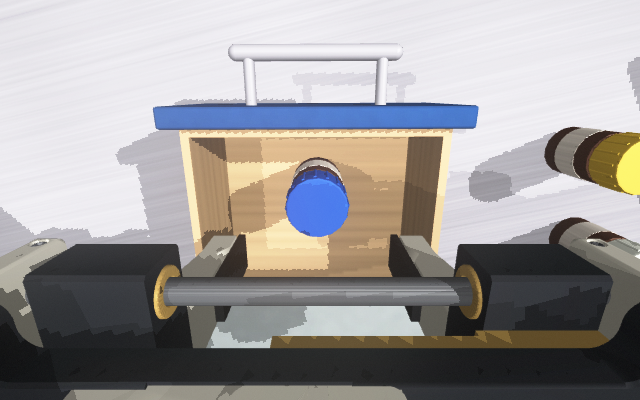

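The pack is standing upright in the drawer and has been let go. The handle, centred at (315,52), matches the prediction. I'll close the fingers and move to in front of the handle.

arm_command --series '[0,0,0,0.5,0,-0.1,0.5,0,0,0,1,-0.02,-0.1,0,0,0,0,1,-0.02,-0.1,0]'

```text
t: 15.42
eef_pos: [0.453, -0.1619, 0.2034]
ee_rot: [3.141, -0.002, 2.921]
force: [0.5, 0.6, 0.8]
width: 0.0546
gripper_force: 0.0
```

arm_command --series '[0,0,0,0.3,0,0,0,0,0,0,0.53,0,0,0,0,0,0,0.53,0,0,0,0,0,0,0.53,0,0,0]'

```text
t: 15.92
eef_pos: [0.4055, -0.1508, 0.2039]
ee_rot: [-3.141, -0.0, 2.921]
force: [0.6, -1.3, -0.2]
width: 0.0142
gripper_force: 0.0
```

arm_command --series '[0,0,0,0,0,0.4,0,0,0,0,0,0,0.8,0,0,0,0,0,0,1,0,0,0,0,0,0,1,0]'

```text
t: 16.42
eef_pos: [0.4044, -0.1509, 0.1024]
ee_rot: [-3.14, -0.004, 2.92]
force: [-0.1, 0.5, -0.4]
width: 0.0002
gripper_force: 0.0
```

arm_command --series '[0,0,0,-0.06,0,0,0,0,0,0,-0.12,0,0,0,0,0,0,-0.16,0,0,0,0,0,0,-0.2,0,0,0,0,0,0,-0.23,0,0,0,0,0,0,-0.26,0,0,0,0,0,0,-0.29,0,0,0,0,0,0,-0.32,0,0,0]'

```text
t: 17.42
eef_pos: [0.4361, -0.1577, 0.104]
ee_rot: [-3.142, -0.0, 2.921]
force: [-0.9, 0.0, 0.0]
width: 0.0006
gripper_force: 0.5
```

arm_command --series '[0,0,0,-0.03,0,0,0,0,0,0,-0.06,0,0,0,0,0,0,-0.1,0,0,0,0,0,0,-0.14,0,0,0,0,0,0,-0.18,0,0,0,0,0,0,-0.22,0,0,0,0,0,0,-0.26,0,0,0,0,0,0,-0.3,0,0,0]'

```text
t: 18.42
eef_pos: [0.4657, -0.1643, 0.104]
ee_rot: [3.142, -0.0, 2.921]
force: [-0.7, 0.6, -0.6]
width: 0.0004
gripper_force: 0.6
```

arm_command --series '[0,0,0,-0.04,0,0,0,0,0,0,-0.08,0,0,0,0,0,0,-0.12,0,0,0,0,0,0,-0.16,0,0,0,0,0,0,-0.2,0,0,0,0,0,0,-0.24,0,0,0,0,0,0,-0.28,0,0,0,0,0,0,-0.32,0,0,0]'

```text
t: 19.42
eef_pos: [0.4969, -0.1713, 0.1041]
ee_rot: [3.142, -0.0, 2.921]
force: [-1.3, 1.5, -1.1]
width: 0.0003
gripper_force: 0.6
```

arm_command --series '[0,0,0,-0.04,0,0,0,0,0,0,-0.08,0,0,0,0,0,0,-0.12,0,0,0,0,0,0,-0.16,0,0,0,0,0,0,-0.2,0,0,0,0,0,0,-0.24,0,0,0,0,0,0,-0.28,0,0,0,0,0,0,-0.3,0,0,0]'

```text
t: 20.42
eef_pos: [0.5261, -0.178, 0.104]
ee_rot: [-3.142, -0.0, 2.921]
force: [-0.7, 1.5, 0.8]
width: 0.0004
gripper_force: 0.6
```

arm_command --series '[0,0,0,-0.02,0,0,0,0,0,0,-0.04,0,0,0,0,0,0,-0.06,0,0,0,0,0,0,-0.08,0,0,0]'

```text
t: 20.92
eef_pos: [0.5338, -0.1796, 0.1041]
ee_rot: [3.142, -0.0, 2.921]
force: [-1.2, 1.5, -0.5]
width: 0.0006
gripper_force: 0.5
```

arm_command --series '[0,0,0,-0.02,0,0,0,0,0,0,-0.04,0,0,0,0,0,0,-0.06,0,0,0,0,0,0,-0.08,0,0,0]'

```text
t: 21.42
eef_pos: [0.5417, -0.1814, 0.1041]
ee_rot: [3.142, 0.0, 2.921]
force: [-0.7, 1.6, 0.7]
width: 0.0005
gripper_force: 0.5
```

arm_command --series '[0,0,0,-0.02,0,0,0,0,0,0,-0.04,0,0,0,0,0,0,-0.06,0,0,0,0,0,0,-0.06,0,0,0]'

```text
t: 21.92
eef_pos: [0.5477, -0.1828, 0.1041]
ee_rot: [-3.142, 0.0, 2.921]
force: [0.4, 0.6, -0.5]
width: 0.0006
gripper_force: 0.0
```

arm_command --series '[0,0,0,-0.02,0,0,0,0,0,0,-0.04,0,0,0,0,0,0,-0.06,0,0,0]'

```text
t: 22.3
eef_pos: [0.5498, -0.1835, 0.1037]
ee_rot: [-3.141, -0.007, 2.92]
force: [-15.4, 7.7, 13.6]
width: 0.0005
gripper_force: 8.2
```

The push force jumped to about 15 N at the position where I expected the drawer to be shut. I'll back off and check.

arm_command --series '[0,0,0,0.05,0,0,0,0,0,0,0.2,0,0,0,0,0,0,0.5,0,0,0,0,0,0,0.8,0,0,0]'

```text
t: 22.8
eef_pos: [0.4739, -0.1663, 0.1039]
ee_rot: [3.142, 0.0, 2.921]
force: [-0.7, 1.4, 0.4]
width: 0.0007
gripper_force: 0.0
```

arm_command --series '[0,0,0,0,0,-0.5,0,0,0,0,0,0,-1,0,0,0,0,0,0,-1,0,0,0,0,0,0,-1,0]'

```text
t: 23.3
eef_pos: [0.4745, -0.1663, 0.204]
ee_rot: [3.141, 0.001, 2.92]
force: [-0.3, -0.1, -0.4]
width: -0.0002
gripper_force: 0.0
```

Run:
```python
from h import *
s=arm.get_state();print(s["eef_pos"],s["qd"])
for n in("scene","wrist","top"):cv2.imwrite(f"pics/{n}6.png",arm.grab_frame(n))
print(loc(arm.camera_model("top"),blob(cv2.imread("pics/top6.png"),(20,140,60),(35,255,255),(303,184))[0],.024,.057,.085))
a=[cv2.resize(cv2.imread(f"pics/{n}6.png"),None,fx=.62,fy=.62,interpolation=cv2.INTER_AREA) for n in("scene","wrist")]
cv2.imwrite("pics/c6.png",np.hstack(a))
```

```text
[ 0.4745 -0.1663  0.204 ] [-0.0013  0.0255 -0.0142 -0.0009 -0.0011  0.001 ]
(array([0.5851, 0.0787]), 398.26403724611737)
```

View pics/c6.png

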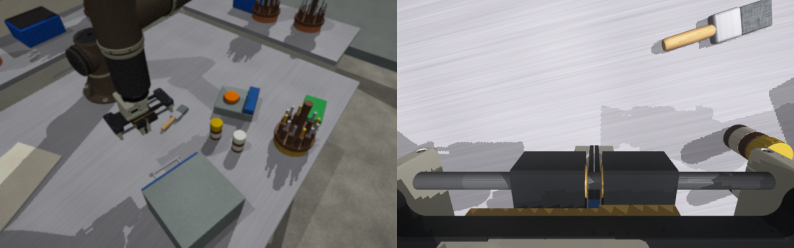

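The drawer looks shut, and the pad is up. I'll zoom in on the drawer front to confirm it is flush.

```bash
python3 -c "
import cv2
i=cv2.imread('pics/scene6.png');cv2.imwrite('pics/c7.png',cv2.resize(i[240:400,215:400],None,fx=3.5,fy=3.5,interpolation=2))"
```

```text
(no output)
```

View pics/c7.png

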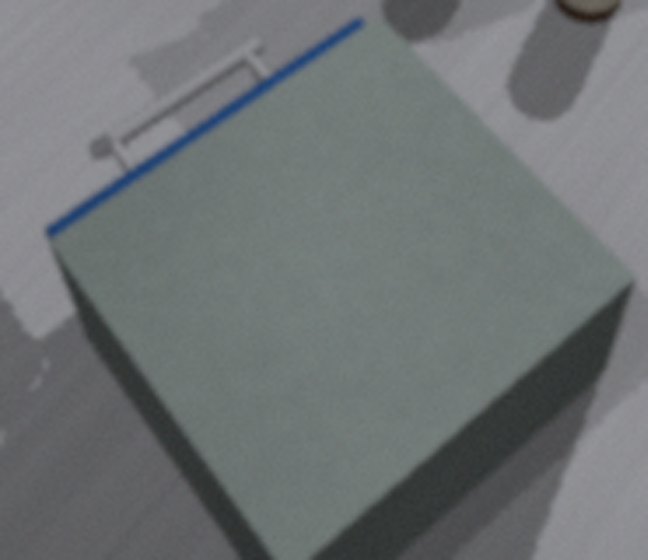

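The blue front is flush along the cabinet with no gap, so I'm handing the job in.

```bash
python3 -c "
from station import arm
print(arm.job_done())"
```

```text
the job is handed in; nothing more can be done
None
```

I pressed the blue-lidded pack on the pad for over a second, stood it in the drawer and slid the drawer shut; I then handed the job in at about 23 s, and no verdict came back.

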